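# Fetch the food jar from the bottle tray into the warmer

## Task

The little food jar stands at the back of the bamboo tray, hemmed in by taller feeding bottles. Stand the two bottles right next to it (the one beside it and the one in front of it) upright on the grey drying mat, then fetch the jar out and stand it gently in the well of the mint-green warmer, and after that put the bottles back upright where each of them stood on the tray. Knock nothing over and leave the dish and the pacifier case alone.

Things in the scene. Friction and masses are not known exactly. Their poses are not given: they have to be found in the camera images.
- jar_mid (a point): glass jar of baby food with a flat white lid (green disc on it) and orange contents, round, 58 mm across and 70 mm tall, 170 g, stands upright on the tray's floor in one of the two far places of the tray's 2 x 2 square. The lid is its top 17 mm. The point is on its axis half-way up, 35 mm above its foot; z is up
- blue_bottle_mid (a point): feeding bottle with blue collar and cap, in the tray's far row, always beside the jar. Upright, round, 155 mm tall, 100 g: clear body 62 mm across up to 96 mm above its foot, then narrowing; collar and cap straight, 50 mm across, 106 to 150 mm above its foot (grip there). The point is on its axis, 77.5 mm above its foot; z up
- yellow_bottle_mid (a point): feeding bottle with yellow collar and cap, in the tray's near row, either in front of the jar or diagonally across from it. Upright, round, 155 mm tall, 100 g: clear body 62 mm across up to 96 mm above its foot, then narrowing; collar and cap straight, 50 mm across, 106 to 150 mm above its foot (grip there). The point is on its axis, 77.5 mm above its foot; z up
- red_bottle_mid (a point): feeding bottle with red collar and cap, in the tray's near row, either in front of the jar or diagonally across from it. Upright, round, 155 mm tall, 100 g: clear body 62 mm across up to 96 mm above its foot, then narrowing; collar and cap straight, 50 mm across, 106 to 150 mm above its foot (grip there). The point is on its axis, 77.5 mm above its foot; z up
- tray: square bamboo tray, 176 x 176 mm, fixed; floor 6 mm above the work surface, rim 6 mm thick and 18 mm high. Origin at the centre of its underside; +x is its far side. Jar and bottles stand on it in a 2 x 2 square, 36 mm from the centre in x and in y (neighbours 72 mm apart); between the caps there is most finger room along the square's diagonals
- mat: grey ribbed silicone drying mat lying flat, fixed, 210 mm (its x) by 150 mm (its y), 4 mm thick; the side area, with room for two bottles, one at each end of its length. Origin at the centre of its underside. Mat and warmer stand on opposite sides of the tray, either way round
- warmer_well (a point): mint-green round bottle warmer, fixed, 122 mm across and 115 mm tall, a white panel with a button on its front (no need to press). Open round well at the top, 80 mm across at the mouth (narrowest there), 30 mm deep down to a flat wire jar rest. The point is the centre of that rest, 85 mm above the work surface; a jar standing there sticks 40 mm out of the well. z is up
- dish: small white ceramic dish, 92 mm across and 24 mm high, with a bamboo spoon lying in it that sticks out 30 mm beyond the rim along the dish's +x, up to 41 mm high; a bystander, loose. Origin at the centre of its underside
- pacifier_case: transparent rounded pacifier case, 66 x 56 mm, 44 mm high, a lilac pacifier inside; a bystander, loose. Origin at the centre of its underside
Not all that is in view belongs to the job. Leave any red look-alike of the part that bears jar_mid alone.

How it is judged:
By the outcome, as a careful person would: the job done as asked, in the order asked, and still so for the second after the job is handed in, with the robot touching nothing.
It also fails if it takes over 128 s, if anything falls off the work surface, if the arm or the gripper's body presses on something with over 40 N, if the wrist force passes 120 N, or if a joint passes its speed limit or range.

## Robot

A 6-joint arm with a two-finger parallel gripper is mounted at the origin on the work surface. World frame = base frame: x ahead of the robot, y to its left, z up, the work surface at z = 0. Lengths are in mm, angles in rad, forces in N, time in s.
With the tool pointing down it reaches from about 300 to 875 mm from the base axis. Payload 6.4 kg.
Tool frame: the origin (TCP) lies midway between the tips of the shut fingers; the grasp point (between the pads) lies 19 mm behind it; z points along the fingers, y is the line along which they close (so a half turn about z gives the same grasp; the last joint's range is limited). The gripper opens to 85 mm and grips with 20 to 120 N. Pads are 22 mm wide; open, the fingers measure 114 mm over their backs; the gripper's body (76 mm by 85 mm) begins 54 mm behind the grasp point. The pads swing forward as they close: fully open they stand 13 mm farther back than shut.
Start: joints at [0.988, 0.181, 1.607, -0, 1.354, -0.206], TCP at [211.559, 534.681, 231.288] pointing down, gripper open.
Joint ranges: [-2.99, 2.99], [-0.89, 2.07], [0.3, 2.58], [-1.14, 4.28], [0, 2.63], [-3.12, 3.12]. Speed limits (rad/s): [2.57, 2.57, 3.01, 3.14, 3.14, 3.14].

## Interface

Orientations are given as a rotation vector (axis times angle).
In Python, from cell import env gives the robot as it stands. Calls block until the motion is done:
- env.move_pose(position, orientation): joint-space move of the TCP to a pose.
- env.move_straight(position, frame=None, feed=150): straight line of the TCP; frame=None keeps the orientation; feed is the mean speed in mm/s.
- env.movej(angles): joint-space move.
- env.ungrasp() and env.clamp(strength=None): open the fingers fully, or close them until they stop; strength is the grip in N (None keeps the last).
- env.pause(seconds).
- env.solve_ik(position, orientation): joint angles nearest the present ones, or None.
- env.state(): the state.
- env.capture(name): name is "scene" or "top" or "wrist"; returns a dict with "img" (384x512x3 uint8, red, green, blue), "range_z" (384x512 float32, mm along the optical axis (not along the pixel's ray), 0 where there is no reading), "fx", "fy", "cx", "cy" (pixels), "position" and "attitude" of the camera in the world. Camera axes: x right, y up, looking along -z (the intrinsics and any distortion apply to the point x, -y, -z); pixel columns grow to the right and rows downward; lengths in mm; the calibration is good to about 2 mm. A picture is of the moment at which its call begins.
A pose or a line that the arm cannot do raises env.PlanningError and nothing moves.
- env.finish_job(): hands the job in, once; it reports no verdict.
The state is a dict: "time": time; "joints": joint angles; "qd": joint speeds; "joint_efforts": joint torques, N m; "tcp_pos": TCP position; "tcp_rot": TCP orientation; "wrist_force": force on the tool from outside, world axes, zero at the start; "wrist_torque": the same for the moment, N m; "finger_gap": finger opening in mm.
Only numpy, scipy, OpenCV 4.12 (cv2) and the standard library are available. Lean on these libraries where they do the work, as an engineer would, in place of code of your own. Each camera call takes 0.05 s, during which the arm holds its last target. There are 200 camera calls.

## Working session

There is one attempt and no reset: what is moved stays moved. The work goes in short steps, each a Python script; the robot and the scene stay as the last script left them, time stands still between calls to the robot, and variables do not carry over. Pictures are saved under pics/ and viewed, on a budget of 14 in all, crops included, one or two more only if the job needs it, and the job is handed in when it is done.

```bash
ls; mkdir -p pics; python3 - <<'E'
from cell import env
import cv2,numpy as np
for n in("scene","top"):
    c=env.capture(n); np.savez(f"{n}0.npz",**c); cv2.imwrite(f"pics/{n}0.png",c["img"][:,:,::-1])
    print(n,c["fx"],c["fy"],c["cx"],c["cy"],c["position"],c["attitude"],{k:v for k,v in c.items() if k not in("img","range_z")}.keys())
s=env.state();print(s["time"],s["tcp_rot"],s["finger_gap"])
E
```

```text
pics
scene 353.8954725331119 353.8954725331119 258.41234183026734 194.70065441964323 [1028.02430107  227.95130106  694.682501  ] [0.42743053 0.68568744 1.97560723] dict_keys(['fx', 'fy', 'cx', 'cy', 'position', 'attitude'])
top 470.03340596976267 470.03340596976267 256.0267018145207 199.10274822510218 [ 536.0898053     7.84872883 1190.18073894] [ 0.03478885 -0.01648684 -1.55874381] dict_keys(['fx', 'fy', 'cx', 'cy', 'position', 'attitude'])
0.1 [-5.88312759e-01 -3.08543202e+00  2.20775804e-03] 85.08483696449704
```

View pics/scene0.png

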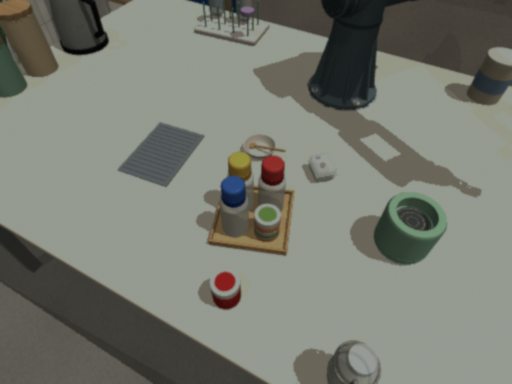

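View pics/top0.png

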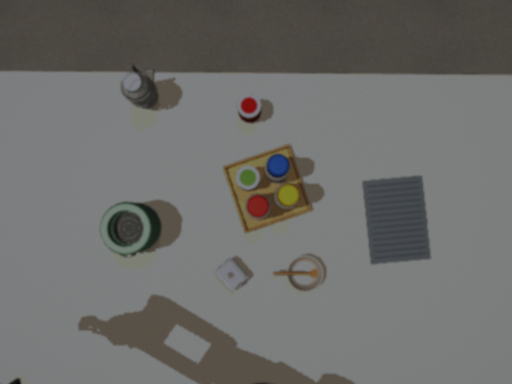

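The top view shows the jar (248,178) with its green disc at far-left, blue (278,166) beside it, red (258,207) in front and yellow (288,196) diagonally across. The mat is on the right (396,219), the warmer on the left (130,228), the dish at (305,272) and the case at (232,273). The red look-alike jar is at (249,108). So blue and red are the ones to move.

```bash
cat > h.py <<'E'
import cv2,numpy as np
from scipy.spatial.transform import Rotation as R
def ray(c,u,v):
    d=np.stack([(u-c["cx"])/c["fx"],-(v-c["cy"])/c["fy"],-np.ones_like(u,float)],-1)
    return d@R.from_rotvec(c["attitude"]).as_matrix().T
def onplane(c,uv,z):
    uv=np.asarray(uv,float).reshape(-1,2); d=ray(c,uv[:,0],uv[:,1]); p=np.asarray(c["position"])
    return p+d*((z-p[2])/d[:,2])[:,None]
def cloud(c):
    v,u=np.mgrid[:384,:512].astype(float)
    P=c["position"]+ray(c,u,v)*c["range_z"][...,None]
    P[c["range_z"]<=0]=np.nan
    return P
def mask(c,name):
    h=cv2.cvtColor(c["img"],cv2.COLOR_RGB2HSV); H,S,V=[h[...,i].astype(int) for i in range(3)]
    return {"red":((H<6)|(H>172))&(S>170)&(V>60),"blue":(H>105)&(H<130)&(S>150)&(V>50),
      "yellow":(H>21)&(H<33)&(S>170)&(V>110),"green":(H>38)&(H<60)&(S>110)&(V>60),
      "mint":(H>55)&(H<88)&(S>40)&(V>70)}[name].astype(np.uint8)
def blobs(m,amin=20):
    n,l,s,ce=cv2.connectedComponentsWithStats(m)
    return [(s[i,4],ce[i],l==i) for i in range(1,n) if s[i,4]>=amin]
E
python3 - <<'E'
import numpy as np,cv2
from h import *
for n in("top","scene"):
    c=dict(np.load(n+"0.npz")); P=cloud(c); print(n)
    for col,zt in(("blue",161),("red",161),("yellow",161),("green",76)):
        for a,ce,m in blobs(mask(c,col)):
            z=np.nanmax(P[m][:,2]); zz=np.nanpercentile(P[m][:,2],90)
            mm=m&(abs(P[...,2]-zz)<8)
            print(col,a,ce.round(),"z90",zz.round(1),"n",mm.sum(),"cloud ctr",np.nanmean(P[mm],0).round(1),"ray blob",onplane(c,ce,zt)[0].round(1))
    t=P[...,2]
    if n=="top":
        # warmer rim
        mm=(t>105)&(t<125)&(P[...,1]>150)&(P[...,0]<650)&(P[...,0]>350); q=P[mm]
        (x,y),r=cv2.minEnclosingCircle(q[:,:2].astype(np.float32)); print("warmer",mm.sum(),x,y,r,q.mean(0), q[:,2].min(),q[:,2].max())
        inn=np.hypot(P[...,0]-x,P[...,1]-y)<30; print("rest z",np.nanpercentile(t[inn],[10,50,90]), "table z",np.nanmedian(t[300:380,400:500]))
        # mat
        g=c["img"].astype(int); m=((g.max(2)<135)&(g.max(2)-g.min(2)<30)).astype(np.uint8); m[:,:340]=0; m[:130]=0; m[300:]=0
        m=cv2.morphologyEx(m,cv2.MORPH_CLOSE,np.ones((5,5),np.uint8))
        a,ce,mk=max(blobs(m),key=lambda b:b[0]); cn=max(cv2.findContours(mk.astype(np.uint8),0,2)[0],key=len)[:,0]
        print("mat",cv2.minAreaRect(onplane(c,cn,4)[:,:2].astype(np.float32)))
        # tray
        h=cv2.cvtColor(c["img"],cv2.COLOR_RGB2HSV).astype(int); m=((h[...,0]>8)&(h[...,0]<28)&(h[...,1]>90)&(h[...,2]>80)).astype(np.uint8); m[:,:215]=0;m[:,320:]=0;m[:135]=0;m[240:]=0
        a,ce,mk=max(blobs(m),key=lambda b:b[0]); cn=np.concatenate(cv2.findContours(mk.astype(np.uint8),0,2)[0])[:,0]
        print("tray",a,cv2.minAreaRect(onplane(c,cn,18)[:,:2].astype(np.float32)))
        for nm,uv in(("dish",(305,272)),("case",(232,273)),("spoon",(276,272)),("lookalike",(249,108)),("jug",(138,90))):print(nm,P[uv[1],uv[0]].round())
E
```

```text
top
blue 345 [278. 165.] z90 164.0 n 336 cloud ctr [644.8 -26.9 161.4] ray blob [644.6 -26.6 161. ]
red 159 [249. 105.] z90 73.5 n 159 cloud ctr [798.   41.9  71.2] ray blob [777.   39.2 161. ]
red 337 [257. 206.] z90 163.8 n 336 cloud ctr [555.3  16.7 161.4] ray blob [555.4  16.7 161. ]
yellow 318 [288. 194.] z90 164.3 n 312 cloud ctr [580.4 -49.6 161.6] ray blob [580.6 -49.4 161. ]
green 164 [247. 177.] z90 79.8 n 163 cloud ctr [624.6  42.   76.9] ray blob [624.6  42.1  76. ]
warmer 1133 500.826904296875 318.76446533203125 61.05065155029297 [500.99608455 315.02500004 114.41720538] 105.0023224657059 122.57595533416725
rest z [83.82487055 86.49183059 89.0815652 ] table z 0.9600788516845569
mat ((541.9010620117188, -405.07049560546875), (425.20867919921875, 431.9346008300781), 0.5727914571762085)
tray 2282 ((602.177001953125, -5.306312561035156), (174.21217346191406, 175.16029357910156), 19.60599708557129)
dish [ 393. -103.    4.]
case [394.  77.  47.]
spoon [397. -29.  39.]
lookalike [791.  41.  72.]
jug [814. 290. 141.]
scene
blue 508 [233. 190.] z90 161.8 n 334 cloud ctr [651.8 -24.  160.1] ray blob [660.7 -17.  161. ]
red 434 [273. 169.] z90 161.6 n 279 cloud ctr [561.9  18.8 159.9] ray blob [572.7  25.  161. ]
red 250 [224. 281.] z90 71.7 n 248 cloud ctr [798.3  41.   70.4] ray blob [831.7  68.1 161. ]
red 147 [230. 302.] z90 44.7 n 54 cloud ctr [815.3  60.1  42.4] ray blob [856.9  93.1 161. ]
green 155 [267. 214.] z90 77.6 n 154 cloud ctr [624.5  41.8  76.4] ray blob [624.3  41.7  76. ]
```

Caps, jar and tray agree to within about 3 mm (tray centre (602,-5), yaw 19.6°). Next: redo the mat fit, hover over the tray and refine with the wrist camera.

```bash
cat >> h.py <<'E'
def down(deg): return (R.from_euler("z",deg,degrees=True)*R.from_rotvec([np.pi,0,0])).as_rotvec()
def topctr(c,col,zt,r=None):
    """centre of flat top at height zt: min enclosing circle of colour pixels whose cloud point lies near zt, cast on zt"""
    P=cloud(c); out=[]
    for a,ce,m in blobs(mask(c,col),60):
        mm=m&(abs(P[...,2]-zt)<7)
        if mm.sum()<60: continue
        q=onplane(c,np.argwhere(mm)[:,::-1],zt)[:,:2].astype(np.float32)
        (x,y),rr=cv2.minEnclosingCircle(q); out.append((a,np.round([x,y,rr],1),q.mean(0).round(1)))
    return out
E
python3 - <<'E'
from cell import env
from h import *
c=dict(np.load("top0.npz")); g=c["img"].astype(int)
win=g[165:275,350:445]; print(win[5,5],win[50,45],win[50,47],win[5,90])
m=((g.max(2)<g[170,355].max()*0.78)).astype(np.uint8); m[:,:345]=0; m[:,450:]=0; m[:155]=0; m[285:]=0
m=cv2.morphologyEx(m,cv2.MORPH_CLOSE,np.ones((5,5),np.uint8))
a,ce,mk=max(blobs(m),key=lambda b:b[0]); cn=max(cv2.findContours(mk.astype(np.uint8),0,2)[0],key=len)[:,0]
print("mat",a,cv2.minAreaRect(onplane(c,cn,4)[:,:2].astype(np.float32)))
env.move_pose([560,-5,430],down(154.6)); s=env.state(); print(s["time"],s["joints"],s["tcp_pos"])
c=env.capture("wrist"); np.savez("wrist0.npz",**c); cv2.imwrite("pics/wrist0.png",c["img"][:,:,::-1]); print(c["position"])
for col,z in(("blue",161),("red",161),("yellow",161),("green",76)): print(col,topctr(c,col,z))
E
```

```text
[125 128 127] [69 74 76] [69 73 77] [124 127 127]
mat 4972 ((528.3275146484375, -330.62530517578125), (209.19573974609375, 149.781982421875), 6.073751449584961)
2.4917 [-2.19434411e-01  5.93379083e-02  1.35107045e+00  2.22423346e-04
  1.73173012e+00 -1.34813287e+00] [559.895883    -4.10523613 429.69246156]
[487.70907392  29.98003827 571.54083346]
blue [(np.int32(849), array([642.4, -25.5,  23.8]), array([642. , -25.8], dtype=float32))]
red [(np.int32(896), array([553.3,  18. ,  24.2]), array([552.8,  17.2], dtype=float32))]
yellow [(np.int32(130), array([578. , -48.4,  23.5]), array([571.7, -44. ], dtype=float32))]
green [(np.int32(323), array([623.4,  41.8,  18. ]), array([623.4,  42.1], dtype=float32))]
```

View pics/wrist0.png

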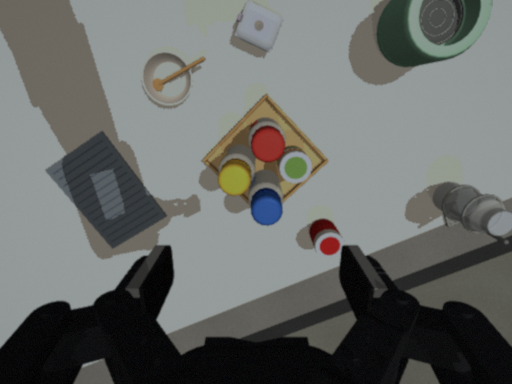

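The wrist view shows all four items clear. Blue is at (266,208), red at (268,145), the jar at (295,168) and the mat at (105,190). Wrist and top cameras agree to about 2 mm. Now for the blue bottle.

```bash
cat > act.py <<'E'
from cell import env
from h import *
def line(p,fr=None,feed=250): env.move_straight(list(p),fr,feed)
def log(t):
    s=env.state(); print(t,"t",round(s["time"],1),"tcp",np.round(s["tcp_pos"],1),"F",np.round(s["wrist_force"],1),"gap",round(s["finger_gap"],1)); return s
def pick(xy,z,rot,up,force,gapmin):
    line([*xy,up],rot,300); line([*xy,z+40]); line([*xy,z],feed=80)
    env.clamp(force); s=log("grip"); assert s["finger_gap"]>gapmin,"missed"
    line([*xy,z+15],feed=60); line([*xy,up]); s=log("lifted"); assert s["finger_gap"]>gapmin,"dropped"
def place(xy,z,rot,up,slack=4):
    line([*xy,up],rot,300); line([*xy,z+30]); line([*xy,z+3],feed=60); env.pause(.2)
    f0=env.state()["wrist_force"][2]
    for k in range(3+slack):
        line([*xy,z+2-k],feed=15)
        if env.state()["wrist_force"][2]-f0>1.5: break
    s=log("set"); env.ungrasp(); env.pause(.2)
    return s["tcp_pos"]
MAT=np.array([528.3,-330.6]); ex=np.array([np.cos(np.radians(6.1)),np.sin(np.radians(6.1))])
BLUE=np.array([645.5,-26.8]); RED=np.array([555.,17.]); JAR=np.array([623.8,41.8]); WARM=np.array([500.9,317.])
A=down(154.6); ZB=112; UP=290
E
python3 - <<'E'
from act import *
pick(BLUE,ZB,A,UP,40,45)
p=place(MAT+58*ex,ZB-2,A,UP); print(p)
line([p[0],p[1],UP])
c=env.capture("scene"); cv2.imwrite("pics/s1.png",c["img"][:,:,::-1])
E
```

```text
grip t 5.0 tcp [646.1 -27.  112.8] F [-0.7 -0.   2.3] gap 48.8
lifted t 6.2 tcp [644.6 -26.6 287.9] F [ 0.3  0.1 -1.8] gap 49.5
set t 9.7 tcp [ 586.3 -324.6  110.8] F [-1.3  1.9  4.9] gap 49.2
[ 586.26296962 -324.58939494  110.84272649]
```

View pics/s1.png

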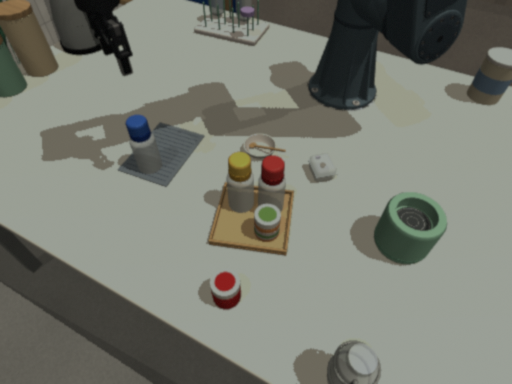

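Blue stands upright on the far end of the mat (142,145) and everything else is undisturbed. Red next.

```bash
python3 - <<'E'
from act import *
pick(RED,ZB,A,UP,40,45)
p=place(MAT-58*ex,ZB-2,A,UP); print(p)
line([p[0],p[1],UP])
c=env.capture("top"); cv2.imwrite("pics/t1.png",c["img"][:,:,::-1])
for col,z in(("blue",159),("red",159),("yellow",161),("green",76)): print(col,topctr(c,col,z))
P=cloud(c);mm=(P[...,2]>107)&(P[...,2]<125)&(abs(P[...,0]-500)<80)&(abs(P[...,1]-317)<80)
q=onplane(c,np.argwhere(mm)[:,::-1],115)[:,:2].astype(np.float32); print("warmer",cv2.minEnclosingCircle(q),q.mean(0))
# well: pixels inside clearly below the rim, mouth edge on plane 115
w=((P[...,2]<104)&(np.hypot(P[...,0]-500.9,P[...,1]-317)<50)).astype(np.uint8)
for a,ce,m in blobs(w,100):
    print("well",a,cv2.minEnclosingCircle(onplane(c,np.argwhere(m)[:,::-1],115)[:,:2].astype(np.float32)),P[m].mean(0))
E
```

```text
grip t 14.3 tcp [555.5  16.8 112.7] F [-0.2 -0.7  3.5] gap 48.9
lifted t 15.5 tcp [554.1  17.2 288.1] F [-0.9  0.4 -2.1] gap 49.4
set t 19.2 tcp [ 470.9 -337.   110.7] F [-1.1  1.2  5.3] gap 49.2
[ 470.89232692 -336.95797985  110.7310311 ]
blue [(np.int32(389), array([ 587.1, -322.1,   24.4]), array([ 586.9, -322.9], dtype=float32))]
red [(np.int32(268), array([ 471.5, -334. ,   23.4]), array([ 467., -330.], dtype=float32))]
yellow [(np.int32(323), array([580.6, -49.8,  22.6]), array([580.4, -49.5], dtype=float32))]
green [(np.int32(163), array([624.8,  42. ,  17. ]), array([624.6,  42.2], dtype=float32))]
warmer ((500.2080993652344, 316.7764892578125), 60.48866271972656) [500.9642  315.33264]
well 1017 ((500.5730285644531, 318.856689453125), 41.65056228637695) [499.62945905 326.67533835  86.50443662]
```

View pics/t1.png

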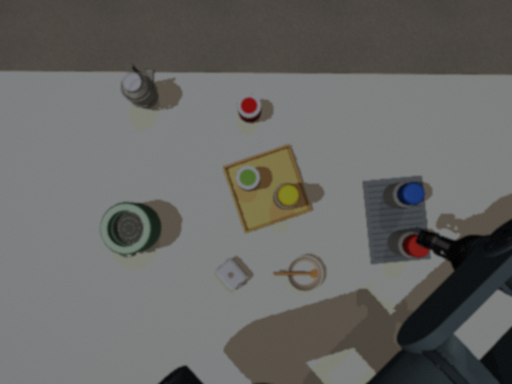

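Both bottles are on the mat: blue (411,194), red (415,246). The jar (248,178), yellow and the bystanders are unchanged. Next, check the warmer and jar from the wrist camera.

```bash
python3 - <<'E'
from act import *
B=down(64.6); s=env.state()
for a in(64.6,-115.4):
    for p in([624,42,300],[500,317,320]): 
        q=env.solve_ik(p,down(a)); print(a,None if q is None else np.round(q,2))
env.move_pose([600,60,330],down(154.6))
c=env.capture("wrist"); cv2.imwrite("pics/w1.png",c["img"][:,:,::-1]); print("jar",topctr(c,"green",76),topctr(c,"yellow",161),c["position"])
env.move_pose([540,300,380],down(154.6)); log("warm")
c=env.capture("wrist"); cv2.imwrite("pics/w2.png",c["img"][:,:,::-1]); print(c["position"])
P=cloud(c);mm=(abs(P[...,2]-115)<6)&(abs(P[...,0]-500)<80)&(abs(P[...,1]-317)<80)
q=onplane(c,np.argwhere(mm)[:,::-1],115)[:,:2].astype(np.float32); print("rim",cv2.minEnclosingCircle(q))
w=((P[...,2]<112)&(P[...,2]>75)&(np.hypot(P[...,0]-500.9,P[...,1]-317)<48)).astype(np.uint8)
for a,ce,m in blobs(w,100): print("well",a,cv2.minEnclosingCircle(onplane(c,np.argwhere(m)[:,::-1],115)[:,:2].astype(np.float32)))
E
```

```text
64.6 [-0.12  0.25  1.39 -0.    1.5   0.32]
64.6 [ 0.36  0.16  1.45 -0.    1.53  0.81]
-115.4 [-0.12  0.25  1.39  0.    1.5  -2.82]
-115.4 [ 0.36  0.16  1.45  0.    1.53 -2.33]
jar [(np.int32(512), array([623.5,  41.9,  18.3]), array([623.2,  42. ], dtype=float32))] [(np.int32(213), array([578.6, -46.8,  22.9]), array([576.5, -38.7], dtype=float32))] [527.90152371  93.24508845 471.48178711]
warm t 23.3 tcp [540.5 298.8 379.5] F [-0.4  0.1 -0.3] gap 85.1
[468.36414492 333.20202672 521.28580355]
rim ((499.8535461425781, 321.23419189453125), 58.491600036621094)
well 2924 ((499.7652893066406, 320.7544860839844), 42.06438446044922)
```

View pics/w2.png

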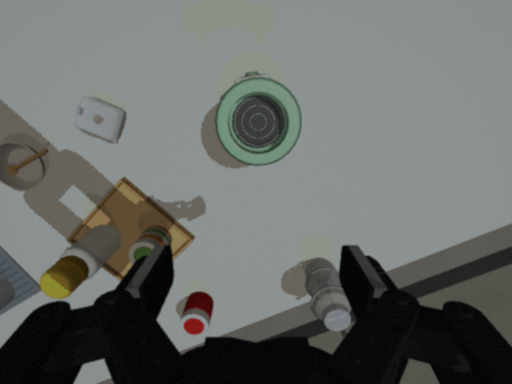

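The warmer well is centred in view (258,122), with cameras agreeing on about (500,319.5). Fetch the jar.

```bash
python3 - <<'E'
from act import *
B=down(64.6); J=np.array([624,42.]); W=np.array([500.2,319.5])
env.move_pose([*J,UP],B)
pick(J,44,B,UP,40,50)
p=place(W,123,B,UP); print(p)
line([p[0],p[1],UP]); log("up")
c=env.capture("scene"); cv2.imwrite("pics/s2.png",cv2.resize(c["img"][100:300,150:470,::-1],None,fx=2.4,fy=2.4,interpolation=2)); print("scene",topctr(c,"green",155))
c=env.capture("wrist"); print("wrist",topctr(c,"green",155))
E
```

```text
grip t 26.7 tcp [624.5  42.   44.9] F [-1.8  0.2  4.9] gap 56.8
lifted t 28.2 tcp [623.   42.1 287.9] F [-0.  -0.4 -2. ] gap 56.5
set t 32.6 tcp [500.3 319.6 119.9] F [-3.5 -1.3  4.6] gap 56.8
[500.25351319 319.58924106 119.90346284]
up t 34.1 tcp [499.5 319.3 288.4] F [-0.4  0.2 -0.3] gap 85.2
scene [(np.int32(190), array([503.9, 318.7,  17.1]), array([504.4, 318.6], dtype=float32))]
wrist [(np.int32(1080), array([500.2, 320.8,  18.7]), array([500.3, 321.2], dtype=float32))]
```

View pics/s2.png

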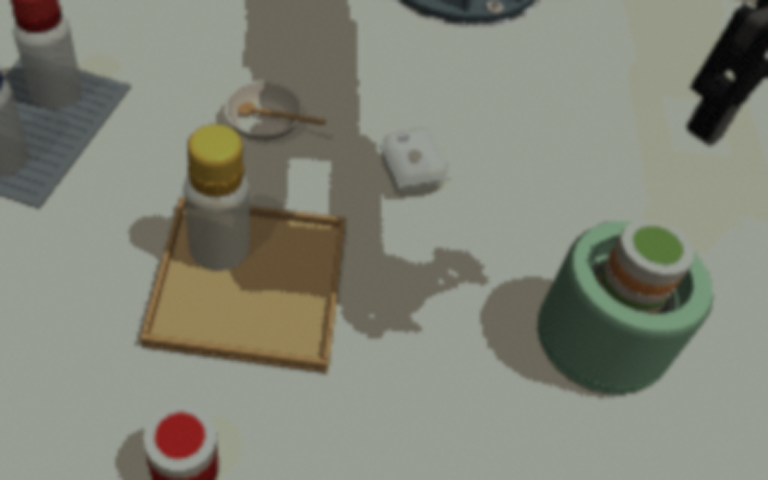

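The jar stands in the well (655,245 in the crop). Contact came about 3 mm lower than expected, so check its height and tilt before going on.

```bash
python3 - <<'E'
from act import *
c=env.capture("wrist"); P=cloud(c)
m=max(blobs(mask(c,"green"),60),key=lambda b:b[0])[2]; h=cv2.cvtColor(c["img"],cv2.COLOR_RGB2HSV)
q=P[m]; q=q[abs(q[:,2]-np.median(q[:,2]))<12]
k=np.linalg.lstsq(np.c_[q[:,:2]-q[:,:2].mean(0),np.ones(len(q))],q[:,2],rcond=None)[0]; print("lid z",k[2],"tilt deg",np.degrees(np.arctan(k[:2])),q.mean(0))
r=np.hypot(P[...,0]-500.2,P[...,1]-320); rm=(r>46)&(r<56)&(abs(P[...,2]-115)<15); print("rim z",np.nanmedian(P[rm][:,2]))
cv2.imwrite("pics/w3.png",c["img"][:,:,::-1])
E
```

```text
lid z 0.0 tilt deg [0. 0.] [nan nan nan]
rim z 114.02654836363155<stdin>:5: RuntimeWarning: Mean of empty slice.
  ret = um.true_divide(
```

View pics/w3.png

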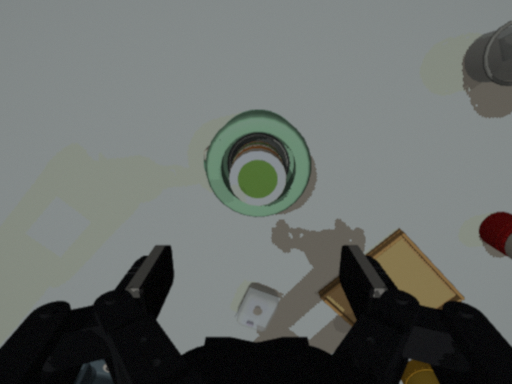

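The jar stands upright and concentric in the well (lid at 258,178). Repeat the tilt numbers NaN-safe and gate on them, then return the bottles.

```bash
python3 - <<'E'
from act import *
c=env.capture("wrist"); P=cloud(c)
m=max(blobs(mask(c,"green"),60),key=lambda b:b[0] if b[1][1]<260 else 0)[2]
q=P[m]; q=q[np.isfinite(q[:,2])]; q=q[abs(q[:,2]-155)<12]
k=np.linalg.lstsq(np.c_[q[:,:2]-q[:,:2].mean(0),np.ones(len(q))],q[:,2],rcond=None)[0]; tilt=np.degrees(np.arctan(k[:2])); print("lid n",len(q),"z",k[2],"tilt",tilt,q.mean(0))
assert abs(k[2]-155)<5 and abs(tilt).max()<4
env.move_pose([*(MAT+58*ex),UP],A)
pick(MAT+58*ex,ZB-2,A,UP,40,45)
p=place(BLUE,ZB,A,UP); line([p[0],p[1],UP])
c=env.capture("top"); cv2.imwrite("pics/t2.png",c["img"][:,:,::-1])
for col,z in(("blue",161),("red",159),("yellow",161),("green",155)): print(col,topctr(c,col,z))
E
```

```text
lid n 1075 z 150.39802504377965 tilt [-0.1705061  -0.03795505] [499.7426195  319.98699563 150.39802504]
grip t 38.6 tcp [ 586.4 -324.9  110.8] F [ 0.3 -0.7  2.8] gap 49.5
lifted t 39.8 tcp [ 585.2 -323.9  287.9] F [-0.6 -0.1 -1. ] gap 49.5
set t 43.3 tcp [645.8 -26.9 112.8] F [-2.6 -0.3  5.7] gap 49.4
blue [(np.int32(103), array([635.2, -23. ,  19.2]), array([630.3, -21.7], dtype=float32))]
red [(np.int32(435), array([ 471.9, -333.5,   24. ]), array([ 471.7, -334.4], dtype=float32))]
yellow [(np.int32(352), array([580.4, -49.8,  23.3]), array([580.1, -50. ], dtype=float32))]
green [(np.int32(188), array([500.5, 318.8,  17.1]), array([500.4, 319. ], dtype=float32))]
```

```bash
python3 - <<'E'
from act import *
M=MAT-58*ex
pick(M,ZB-2,A,UP,40,45)
p=place(RED,ZB,A,UP); line([p[0],p[1],UP])
env.move_pose([480,-250,420],A); log("away")
c=env.capture("top"); cv2.imwrite("pics/t3.png",c["img"][:,:,::-1])
for col,z in(("blue",161),("red",161),("yellow",161),("green",155)): print(col,topctr(c,col,z))
c=env.capture("scene"); cv2.imwrite("pics/s3.png",c["img"][:,:,::-1])
E
```

```text
grip t 48.0 tcp [ 471.  -337.3  110.7] F [ 0.4 -0.4  3.4] gap 49.2
lifted t 49.2 tcp [ 470.  -336.1  288.1] F [-1.6  0.6 -1.2] gap 49.3
set t 52.8 tcp [555.3  16.9 112.7] F [-3.1 -1.2  4.8] gap 49.2
away t 55.5 tcp [ 480.2 -249.1  418.8] F [-0.2 -0.2  0.6] gap 85.6
blue [(np.int32(349), array([645.1, -26.8,  23.1]), array([645.2, -26.9], dtype=float32))]
red [(np.int32(338), array([556.2,  16.2,  22.8]), array([555.8,  16.3], dtype=float32))]
yellow [(np.int32(327), array([580.1, -49.5,  22.6]), array([580.4, -49.6], dtype=float32))]
green [(np.int32(190), array([500.5, 318.7,  17.1]), array([500.4, 318.8], dtype=float32))]
```

View pics/s3.png

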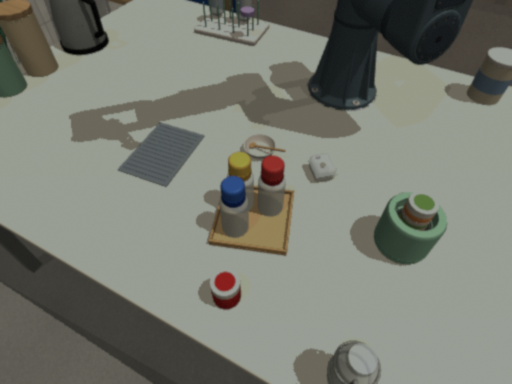

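View pics/t3.png

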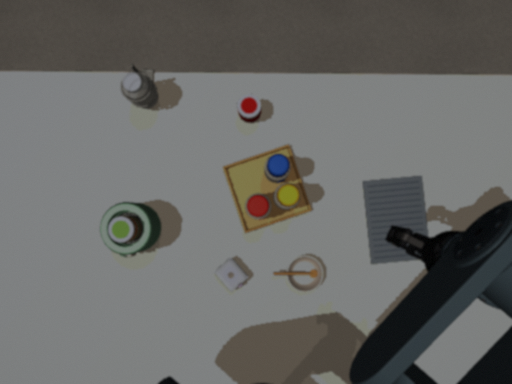

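All three bottles stand at their original places (blue 278,166; red 258,206; yellow 288,196). The jar is in the well (121,229), and the dish, case and look-alike are unmoved. Handing in.

```bash
python3 -c "
from cell import env
print(env.finish_job())"
```

```text
the job is handed in; nothing more can be done
None
```

The job is done and handed in at about 56 s of the 128 s limit. I stood the blue bottle (beside the jar) and the red bottle (in front of it) on the mat, set the jar in the warmer well, then put both bottles back on the tray.

- **Bottles:** in the last top view, blue and red are upright within about 1 mm of where I first measured them. Yellow did not move.
- **Jar:** it stands centred in the well to within about 2 mm, and its lid is level to within 0.2°.
- **Bystanders:** by eye in the last pictures, the dish, pacifier case and red look-alike jar are where they were. I saw nothing knocked over. The wrist force stayed under 7 N at every point I logged.
- **One disagreement:** the jar touched down about 3 mm lower than the stated rest height. The lid measured 150 mm instead of 155 mm, and the rim read about 1 mm low in the same camera. I took it as standing flat on the rest because it was level; I did not find the cause.

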